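# Line up the strap forms against the rule and stop

## Task

Slide the three wooden strap forms flat on the board, without lifting them off it, into one closed, even row: square ends flush against the aluminium rule bar, round tips pointing back towards the robot, long sides touching one another, with the row starting hard against the long square stop, at whichever end of the rule the stop is. Leave the glue jar, the tin and the awl where they are.

Things in the scene. Friction and masses are not known exactly. Their poses are not given: they have to be found in the camera images.
- board: Tan board fixed on the bench, 400 (x) by 480 (y) by 10 mm; its flat top is 10 mm above the bench. Origin: centre of its underside; x points away from the robot across the board. An aluminium rule bar, 26 mm wide, 430 mm long and 16 mm high, is fixed on its top along y; the face of the bar that looks to the robot lies at x = +120 mm. The board's place and yaw vary.
- stop: Dark steel stop fixed across one end of the rule bar: block 130 (x) by 24 (y) by 24 mm, parallel to the board's x. Origin: on the board's top, on the mid-lines of block and bar, 185 mm from the board's centre along its +y or -y; the block ends 113 mm before (-x) it, 100 mm before the rule's face. Side faces are 12 mm from the origin; the row starts at the face towards the board's middle.
- knob: Round dark clamp knob, 34 mm across and 30 mm high, fixed on the other end of the rule bar from the stop. Origin: centre of its foot, on the board's top.
- form1: Loose pale wooden strap form (the three are alike), 120 mm long, 36 mm wide, 20 mm thick, about 70 g, lying flat on the board: parallel sides, one square end and one half-round tip (radius 18 mm). Origin: centre of its underside, half-way along; x points along it to the square end, z up.
- form2: Loose pale wooden strap form (the three are alike), 120 mm long, 36 mm wide, 20 mm thick, about 70 g, lying flat on the board: parallel sides, one square end and one half-round tip (radius 18 mm). Origin: centre of its underside, half-way along; x points along it to the square end, z up.
- form3: Loose pale wooden strap form (the three are alike), 120 mm long, 36 mm wide, 20 mm thick, about 70 g, lying flat on the board: parallel sides, one square end and one half-round tip (radius 18 mm). Origin: centre of its underside, half-way along; x points along it to the square end, z up.
- form1_butt (a point): Middle of the square end of form1, at half its thickness (60 mm from its origin along its x, 10 mm up).
- form2_butt (a point): Middle of the square end of form2, at half its thickness (60 mm from its origin along its x, 10 mm up).
- form3_butt (a point): Middle of the square end of form3, at half its thickness (60 mm from its origin along its x, 10 mm up).
- jar: Bystander: amber glass glue jar, 68 mm across, 85 mm high, beside the board on the robot's right. Origin: centre of its underside.
- tin: Bystander: flat tin, 84 mm across, 60 mm high, beside the board on the robot's left. Origin: centre of its underside.
- awl: Bystander: wooden-handled awl, 155 mm long, 30 mm high, lying beside the board on the robot's left. Origin: under the handle, x along it to the point.

How it is judged:
By the outcome, as a careful person would: the job done as asked, in the order asked, and still so for the second after the job is handed in, with the robot touching nothing.
It also fails if it takes over 61 s, if anything falls off the work surface, if the arm or the gripper's body presses on something with over 40 N, if the wrist force passes 120 N, or if a joint passes its speed limit or range.

## Robot

A 6-joint arm with a two-finger parallel gripper is mounted at the origin on the work surface. World frame = base frame: x ahead of the robot, y to its left, z up, the work surface at z = 0. Lengths are in mm, angles in rad, forces in N, time in s.
With the tool pointing down it reaches from about 300 to 775 mm from the base axis. Payload 14.6 kg.
Tool frame: the origin (TCP) lies between the finger pads; the fingertips stand manip.nose_length ahead of it and the grasp point (between the pads) lies 11 mm behind it (manip.nose_length is the distance from the TCP to the fingertips, in mm); z points along the fingers, y is the line along which they close (so a half turn about z gives the same grasp; the last joint's range is limited). The gripper opens to 94 mm and grips with 3 to 60 N. Pads are 16 mm wide; open, the fingers measure 119 mm over their backs; the gripper's body (75 mm by 177 mm) begins 78 mm behind the grasp point.
Start: joints at [-1.38, 0.3, 1.521, -0, 1.321, -0.067], TCP at [140.218, -531.816, 213.446] pointing down, gripper open.
Joint ranges: [-3.03, 3.03], [-0.79, 2.21], [0.23, 2.52], [-1.04, 4.18], [0, 3.07], [-2.55, 2.55]. Speed limits (rad/s): [2.22, 2.22, 2.57, 3.14, 3.14, 3.14].

## Interface

Orientations are given as [roll, pitch, yaw] about the fixed x, y, z axes, in that order (R = Rz(yaw) Ry(pitch) Rx(roll)).
In Python, from cell import manip, cams, job gives the robot as it stands.
- The arm moves only by the tool jog_arm, never from a script. Its argument "commands" is a list of rows, each an object of numbers: "dx", "dy", "dz": the shift along the tool's x, y, z each as a share of 40 mm, from -1 to 1; "ax", "ay", "az": the turn, a rotation vector about the tool's x, y, z each as a share of 10 degrees, from -1 to 1; "gripper": the closure, from 0 (fully open) to 1 (shut). A call has 1 to 10 rows; each row shifts and turns the commanded pose from where the row before left it, along the tool's axes as they then stand; what a row does not reach is not made up. A row lasts 1/8 s, in which the tool goes at most 62.5 mm and 10.7 degrees, less where a joint would pass 70% of its speed; a pose out of reach is approached as far as the arm can. A call with a number of a shift or a turn outside -1 to 1 is refused whole. A call with a gripper value outside its range is refused whole. The fingers move at their own pace and stop on an object; "squeeze" is the grip in N (left out, the last holds). Time passes only in rows, so rows that do not move let the fingers close. It gives the time, the measured TCP pose, the force, the opening and the grip force at its end, in the units of the state.
- manip.read_state(): the state, without advancing time (a new reading comes with each control period).
- cams.camera(name): name is "scene" or "top" or "wrist"; returns a dict with "image" (384x512x3 uint8, red, green, blue), "fx", "fy", "cx", "cy" (pixels), "dist_coeffs" ([k1, k2, p1, p2, k3] as OpenCV has them; the pictures are not rectified), "world_to_cam" (4x4, takes a point from world to camera coordinates). Camera axes: x right, y down, z forward; pixel columns grow to the right and rows downward; lengths in mm; the calibration is good to about 2 mm. A picture is of the moment at which its call begins. There is no depth.
- job.sign_off(): hands the job in; it is judged then, once.
The state is a dict: "clock": time; "joints": joint angles; "qd": joint speeds; "effort": joint torques, N m; "eef_pos": TCP position; "eef_rot": TCP orientation; "wrist_force": force on the tool from outside, world axes, zero at the start; "moment": the same for the moment, N m; "finger_gap": finger opening in mm; "finger_force": force on a finger pad.
Only numpy, scipy, OpenCV 4.12 (cv2) and the standard library are available. Lean on these libraries where they do the work, as an engineer would, in place of code of your own. Each camera call takes 0.05 s, during which the arm holds its last target. There are 200 camera calls.

## Working session

There is one attempt and no reset: what is moved stays moved. The work goes in short steps, Python scripts to look and compute and a tool call to move; the robot and the scene stay as the last step left them, time stands still between calls to the robot, and variables do not carry over. Pictures are saved under pics/ and viewed, at most 10 in all, crops included, and the job is handed in when it is done.

Besides the shell and the picture viewer there is one more tool, called after ">>>" as name(argument=value, ...), one argument or row to a line, values as JSON. jog_arm: Moves the arm, as the interface text tells. Shift numbers are shares of 40 mm and turn numbers shares of 10 degrees, none past 1 either way. Its arguments: {"type":"object","properties":{"commands":{"type":"array"},"squeeze":{"type":"number"}},"required":["commands"]}

```bash
mkdir -p pics; ls; cat > h.py <<'E'
import numpy as np, cv2
from cell import manip, cams, job
def ray(c,uv,z):
    K=np.array([[c['fx'],0,c['cx']],[0,c['fy'],c['cy']],[0,0,1]]);d=np.array(c['dist_coeffs'])
    n=cv2.undistortPoints(np.array(uv,float).reshape(-1,1,2),K,d).reshape(-1,2)
    T=np.array(c['world_to_cam']);R=T[:3,:3];o=-R.T@T[:3,3]
    w=np.c_[n,np.ones(len(n))]@R
    return o+w*((z-o[2])/w[:,2])[:,None]
def proj(c,P):
    K=np.array([[c['fx'],0,c['cx']],[0,c['fy'],c['cy']],[0,0,1]]);T=np.array(c['world_to_cam'])
    return cv2.projectPoints(np.array(P,float).reshape(-1,1,3),cv2.Rodrigues(T[:3,:3])[0],T[:3,3],K,np.array(c['dist_coeffs']))[0].reshape(-1,2)
def snap(n,f):
    c=cams.camera(n);cv2.imwrite(f,cv2.resize(c['image'][:,:,::-1],None,fx=1.5625,fy=1.5625,interpolation=cv2.INTER_CUBIC));return c
E
python3 - <<'E'
from h import *
c=snap('top','pics/t0.png');np.save('pics/t0.npy',c['image'])
print(manip.nose_length, manip.read_state());print(c['world_to_cam'])
E
```

```text
pics
8.0 {'clock': 0.05, 'joints': array([-1.37958519e+00,  3.00431679e-01,  1.52156352e+00,  2.88743728e-05,
        1.32068337e+00, -6.65979963e-02]), 'qd': array([-0.00046328, -0.00033862,  0.00024837, -0.0012092 , -0.0012764 ,
        0.00224802]), 'effort': array([ 7.55455967e-04, -5.33212888e+01, -3.53709519e+01,  7.10287504e-02,
        2.35792523e-02, -8.85564441e-05]), 'eef_pos': array([ 140.1888417 , -531.58395518,  212.91537479]), 'eef_rot': array([-3.14051101e+00, -1.00172173e-04,  2.57801921e-01]), 'wrist_force': array([-0.34973466,  1.26612179, -0.58423202]), 'moment': array([-0.02159479, -0.00705037,  0.01524586]), 'finger_force': 0.0, 'finger_gap': 94.18716653445439}
[[ 1.29374277e-02 -9.99877992e-01 -8.75355484e-03  5.64492414e+00]
 [-9.94352027e-01 -1.19426810e-02 -1.05458138e-01  5.61463577e+02]
 [ 1.05340731e-01  1.00684720e-02 -9.94385215e-01  1.13911444e+03]
 [ 0.00000000e+00  0.00000000e+00  0.00000000e+00  1.00000000e+00]]
```

View pics/t0.png

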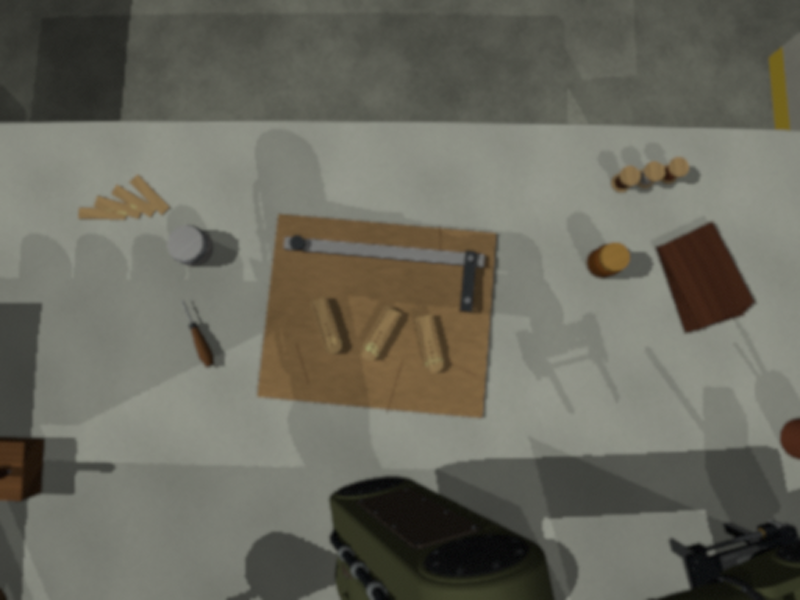

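The picture shows the board with corners at about (280,215), (497,235), (485,416) and (258,397). The stop is at the right end of the rule (468,280), the knob at the left (297,243), and the forms at about (331,325), (383,333) and (432,343). I'll enlarge this area.

```bash
python3 - <<'E'
import numpy as np,cv2
i=np.load('pics/t0.npy')[130:274,160:325,::-1]
i=cv2.convertScaleAbs(cv2.resize(i,None,fx=4,fy=4,interpolation=cv2.INTER_CUBIC),alpha=1.5)
cv2.imwrite('pics/c0.png',i)
E
```

```text
(no output)
```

View pics/c0.png

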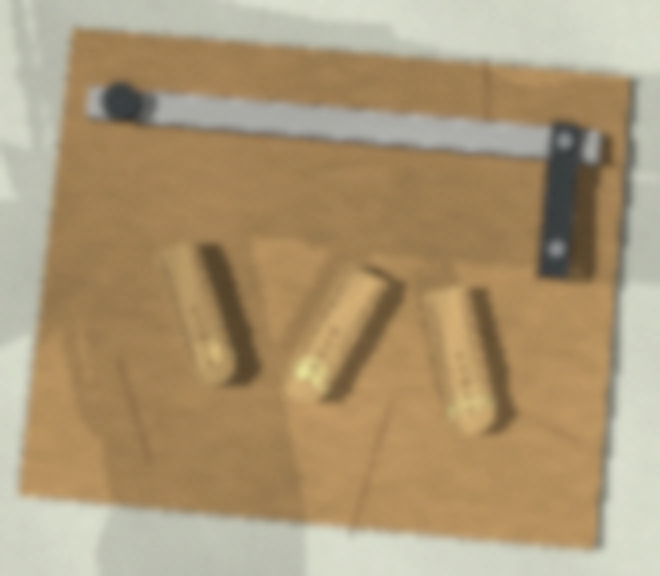

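```bash
cat >> h.py <<'E'
def crop(p): return np.array(p,float)/4-0.375+[160,130]
E
python3 - <<'E'
from h import *
c=cams.camera('top')
B=ray(c,crop([(75,28),(632,77),(598,547),(20,494)]),10)
print(B.round(1))
m=np.array([[200,240],[200,-240],[-200,-240],[-200,240]],float)
bc=B[:,:2].mean(0); q=B[:,:2]-bc
yaw=np.arctan2((m[:,0]*q[:,1]-m[:,1]*q[:,0]).sum(),(m*q).sum()); print('board',bc,yaw)
R=lambda a:np.array([[np.cos(a),-np.sin(a)],[np.sin(a),np.cos(a)]])
print('resid',(bc+m@R(yaw).T-B[:,:2]).round(1))
for n,z,p in [('rule',26,[(88,120),(548,158)]),('stopL',34,[(552,124),(538,275)]),('stopR',34,[(582,124),(568,278)])]:
    print(n,((ray(c,crop(p),z)[:,:2]-bc)@R(yaw)).round(1))
for a,b,t in [((164,247),(207,242),(222,385)),((357,263),(392,280),(302,403)),((424,291),(474,287),(477,433))]:
    P=ray(c,crop([a,b,t]),30)[:,:2]; s=(P[0]+P[1])/2;d=s-P[2]
    print('len',np.linalg.norm(d).round(1),'w',np.linalg.norm(P[0]-P[1]).round(1),'ctr',((s+P[2])/2).round(1),'yaw',np.arctan2(d[1],d[0]).round(3),'board',(R(yaw).T@((s+P[2])/2-bc)).round(1))
E
```

```text
[[ 755.4  263.9   10. ]
 [ 717.7 -211.9   10. ]
 [ 324.1 -181.5   10. ]
 [ 360.5  296.1   10. ]]
board [539.43751927  41.61420255] -0.07825192686192273
resid [[ 2.1  1.4]
 [ 2.3 -1.3]
 [-2.8 -0.5]
 [-1.7  0.4]]
rule [[ 116.4  214.5]
 [ 118.6 -171.3]]
stopL [[ 145.9 -171.6]
 [  19.5 -169.8]]
stopR [[ 148.1 -196.4]
 [  19.3 -194.5]]
len 119.7 w 35.8 ctr [510.2 144.6] yaw 0.278 board [-37.2 100.4]
len 122.8 w 32.0 ctr [493.1  33.6] yaw -0.49 board [-45.6 -11.6]
len 119.5 w 41.2 ctr [475.  -68.4] yaw 0.199 board [ -55.6 -114.7]
```

```bash
cat >> h.py <<'E'
import json
from scipy.spatial.transform import Rotation as Ro
BC=np.array([539.44,41.61]);BY=-0.07825
def b2w(x,y): return BC+np.array([x*np.cos(BY)-y*np.sin(BY),x*np.sin(BY)+y*np.cos(BY)])
def w2b(p): d=np.asarray(p)[:2]-BC; return np.array([d[0]*np.cos(BY)+d[1]*np.sin(BY),-d[0]*np.sin(BY)+d[1]*np.cos(BY)])
def plan(wps,maxmm=38,start=None):
    """wps: (x,y,z,yaw,nmin) -> rounded row suggestions"""
    s=manip.read_state();p=np.array(s['eef_pos'],float);R=Ro.from_euler('xyz',s['eef_rot'])
    for x,y,z,yaw,nm in wps:
        t=np.array([x,y,z]);T=Ro.from_euler('xyz',[np.pi,0,yaw])
        n=max(nm,int(np.ceil(np.linalg.norm(t-p)/maxmm)),int(np.ceil(np.degrees((R.inv()*T).magnitude())/9.5)))
        out=[]
        for k in range(n):
            d=np.round(R.inv().apply((t-p)/(n-k))/40,2); a=np.round(np.degrees((R.inv()*T).as_rotvec())/(n-k)/10,2)
            p=p+R.apply(d*40);R=R*Ro.from_rotvec(np.radians(a*10))
            out.append({k2:float(v) for k2,v in zip(['dx','dy','dz','ax','ay','az'],[*d,*a]) if v})
        print(n,json.dumps(out).replace('"',''))
E
python3 - <<'E'
from h import *
plan([(475,-68.4,120,.199,0),(475,-68.4,20,.199,0)])
E
```

```text
16 [{dx: 0.69, dy: -0.57, dz: 0.15, az: 0.02}, {dx: 0.69, dy: -0.57, dz: 0.15, az: 0.02}, {dx: 0.69, dy: -0.57, dz: 0.15, az: 0.02}, {dx: 0.68, dy: -0.57, dz: 0.14, az: 0.02}, {dx: 0.68, dy: -0.58, dz: 0.15, az: 0.02}, {dx: 0.68, dy: -0.58, dz: 0.14, az: 0.02}, {dx: 0.68, dy: -0.58, dz: 0.15, az: 0.02}, {dx: 0.68, dy: -0.58, dz: 0.14, az: 0.02}, {dx: 0.67, dy: -0.59, dz: 0.15, az: 0.02}, {dx: 0.67, dy: -0.59, dz: 0.14, az: 0.02}, {dx: 0.67, dy: -0.59, dz: 0.15, az: 0.02}, {dx: 0.67, dy: -0.59, dz: 0.14, az: 0.02}, {dx: 0.67, dy: -0.59, dz: 0.15, az: 0.02}, {dx: 0.66, dy: -0.6, dz: 0.14, az: 0.03}, {dx: 0.66, dy: -0.6, dz: 0.15, az: 0.02}, {dx: 0.66, dy: -0.6, dz: 0.14, ax: -0.01, az: 0.03}]
3 [{dz: 0.83}, {dz: 0.84}, {dz: 0.83}]
```

>>> jog_arm(
  commands=[
    {"dx": 0.69, "dy": -0.57, "dz": 0.15, "az": 0.02, "gripper": 0.2},
    {"dx": 0.69, "dy": -0.57, "dz": 0.15, "az": 0.02},
    {"dx": 0.69, "dy": -0.57, "dz": 0.15, "az": 0.02},
    {"dx": 0.68, "dy": -0.57, "dz": 0.14, "az": 0.02},
    {"dx": 0.68, "dy": -0.58, "dz": 0.15, "az": 0.02},
    {"dx": 0.68, "dy": -0.58, "dz": 0.14, "az": 0.02},
    {"dx": 0.68, "dy": -0.58, "dz": 0.15, "az": 0.02},
    {"dx": 0.68, "dy": -0.58, "dz": 0.14, "az": 0.02},
  ],
  squeeze=5,
)

```text
schema error: expected keys dx, dy, dz, ax, ay, az, gripper
```

>>> jog_arm(
  commands=[
    {"dx": 0.67, "dy": -0.59, "dz": 0.15, "az": 0.02},
    {"dx": 0.67, "dy": -0.59, "dz": 0.14, "az": 0.02},
    {"dx": 0.67, "dy": -0.59, "dz": 0.15, "az": 0.02},
    {"dx": 0.67, "dy": -0.59, "dz": 0.14, "az": 0.02},
    {"dx": 0.67, "dy": -0.59, "dz": 0.15, "az": 0.02},
    {"dx": 0.66, "dy": -0.6, "dz": 0.14, "az": 0.03},
    {"dx": 0.66, "dy": -0.6, "dz": 0.15, "az": 0.02},
    {"dx": 0.66, "dy": -0.6, "dz": 0.14, "az": 0.03},
    {},
    {},
  ],
)

```text
schema error: expected keys dx, dy, dz, ax, ay, az, gripper
```

```bash
python3 - <<'E'
from h import *
c=snap('wrist','pics/w0.png')
plan([(475,-68.4,20,.199,4)])
for yy in (18,-18):
  for xx in (60,-42):
    a=.199;print(proj(c,[475+xx*np.cos(a)-yy*np.sin(a),-68.4+xx*np.sin(a)+yy*np.cos(a),30])*1.5625)
E
```

```text
16 [{dx: 0.69, dy: -0.57, dz: 0.3, az: 0.02}, {dx: 0.69, dy: -0.57, dz: 0.3, az: 0.02}, {dx: 0.69, dy: -0.57, dz: 0.3, az: 0.02}, {dx: 0.68, dy: -0.57, dz: 0.3, az: 0.02}, {dx: 0.68, dy: -0.58, dz: 0.3, az: 0.02}, {dx: 0.68, dy: -0.58, dz: 0.3, az: 0.02}, {dx: 0.68, dy: -0.58, dz: 0.3, az: 0.02}, {dx: 0.68, dy: -0.58, dz: 0.3, az: 0.02}, {dx: 0.67, dy: -0.58, dz: 0.3, az: 0.02}, {dx: 0.67, dy: -0.59, dz: 0.3, az: 0.02}, {dx: 0.67, dy: -0.59, dz: 0.31, az: 0.02}, {dx: 0.67, dy: -0.59, dz: 0.3, az: 0.02}, {dx: 0.67, dy: -0.6, dz: 0.31, az: 0.02}, {dx: 0.66, dy: -0.6, dz: 0.3, az: 0.03}, {dx: 0.66, dy: -0.6, dz: 0.31, az: 0.02}, {dx: 0.66, dy: -0.6, dz: 0.3, ax: -0.01, az: 0.03}]
[[ -79.2221361 -349.1400131]]
[[-135.75865871 -274.99464507]]
[[ -51.93032672 -374.18401322]]
[[ -98.53789176 -287.7204164 ]]
```

View pics/w0.png

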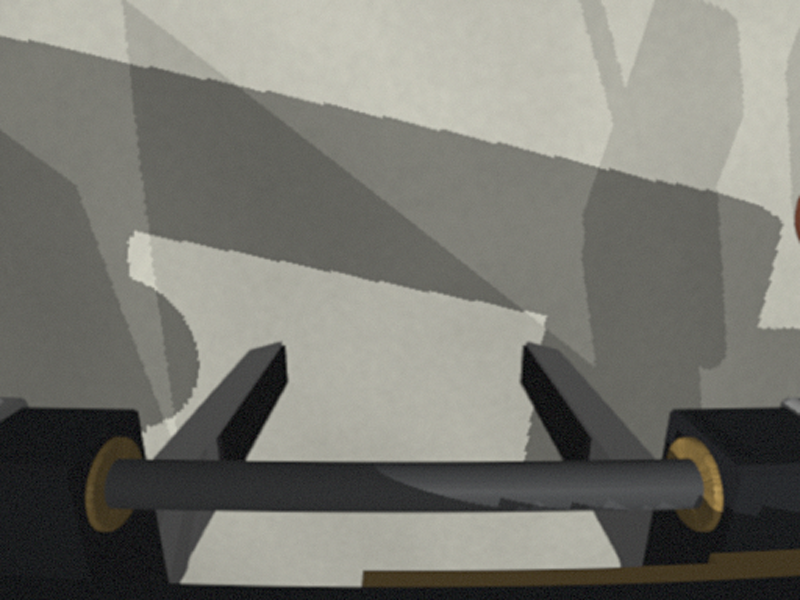

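The picture shows only the bare bench between the open fingers, because both moves were refused: every row needs all seven keys.

>>> jog_arm(
  commands=[
    {"dx": 0.69, "dy": -0.57, "dz": 0.15, "ax": 0, "ay": 0, "az": 0.02, "gripper": 0.2},
    {"dx": 0.69, "dy": -0.57, "dz": 0.15, "ax": 0, "ay": 0, "az": 0.02, "gripper": 0.2},
    {"dx": 0.69, "dy": -0.57, "dz": 0.15, "ax": 0, "ay": 0, "az": 0.02, "gripper": 0.2},
    {"dx": 0.68, "dy": -0.57, "dz": 0.15, "ax": 0, "ay": 0, "az": 0.02, "gripper": 0.2},
    {"dx": 0.68, "dy": -0.58, "dz": 0.15, "ax": 0, "ay": 0, "az": 0.02, "gripper": 0.2},
    {"dx": 0.68, "dy": -0.58, "dz": 0.15, "ax": 0, "ay": 0, "az": 0.02, "gripper": 0.2},
    {"dx": 0.68, "dy": -0.58, "dz": 0.15, "ax": 0, "ay": 0, "az": 0.02, "gripper": 0.2},
    {"dx": 0.68, "dy": -0.58, "dz": 0.15, "ax": 0, "ay": 0, "az": 0.02, "gripper": 0.2},
  ],
  squeeze=5,
)

```text
clock: 1.15
eef_pos: [308.2, -299.1, 165.2]
eef_rot: [-3.141, 0.0, 0.23]
wrist_force: [1.7, -0.4, -0.5]
finger_gap: 75.2
finger_force: 0.0
```

>>> jog_arm(
  commands=[
    {"dx": 0.67, "dy": -0.59, "dz": 0.15, "ax": 0, "ay": 0, "az": 0.02, "gripper": 0.2},
    {"dx": 0.67, "dy": -0.59, "dz": 0.15, "ax": 0, "ay": 0, "az": 0.02, "gripper": 0.2},
    {"dx": 0.67, "dy": -0.59, "dz": 0.15, "ax": 0, "ay": 0, "az": 0.02, "gripper": 0.2},
    {"dx": 0.67, "dy": -0.59, "dz": 0.15, "ax": 0, "ay": 0, "az": 0.02, "gripper": 0.2},
    {"dx": 0.67, "dy": -0.59, "dz": 0.15, "ax": 0, "ay": 0, "az": 0.02, "gripper": 0.2},
    {"dx": 0.66, "dy": -0.6, "dz": 0.15, "ax": 0, "ay": 0, "az": 0.02, "gripper": 0.2},
    {"dx": 0.66, "dy": -0.6, "dz": 0.15, "ax": 0, "ay": 0, "az": 0.03, "gripper": 0.2},
    {"dx": 0.66, "dy": -0.6, "dz": 0.15, "ax": 0, "ay": 0, "az": 0.03, "gripper": 0.2},
    {"dx": 0, "dy": 0, "dz": 0, "ax": 0, "ay": 0, "az": 0, "gripper": 0.2},
  ],
)

```text
clock: 2.28
eef_pos: [475.3, -67.2, 116.8]
eef_rot: [-3.141, 0.001, 0.201]
wrist_force: [0.2, -0.7, -0.4]
finger_gap: 75.3
finger_force: 0.0
```

```bash
python3 - <<'E'
from h import *
c=snap('wrist','pics/w1.png')
plan([(475,-68.4,20,.199,4)])
for yy in (18,-18):
  for xx in (60,-42):
    a=.199;print(proj(c,[475+xx*np.cos(a)-yy*np.sin(a),-68.4+xx*np.sin(a)+yy*np.cos(a),30])*1.5625)
E
```

```text
4 [{dz: 0.61}, {dz: 0.61}, {dz: 0.6}, {dx: 0.01, dy: 0.01, dz: 0.61, ay: 0.01, az: 0.01}]
[[371.16320128 199.06162814]]
[[373.69635396 377.78674269]]
[[439.34718076 199.24595615]]
[[435.55964349 377.92623249]]
```

View pics/w1.png

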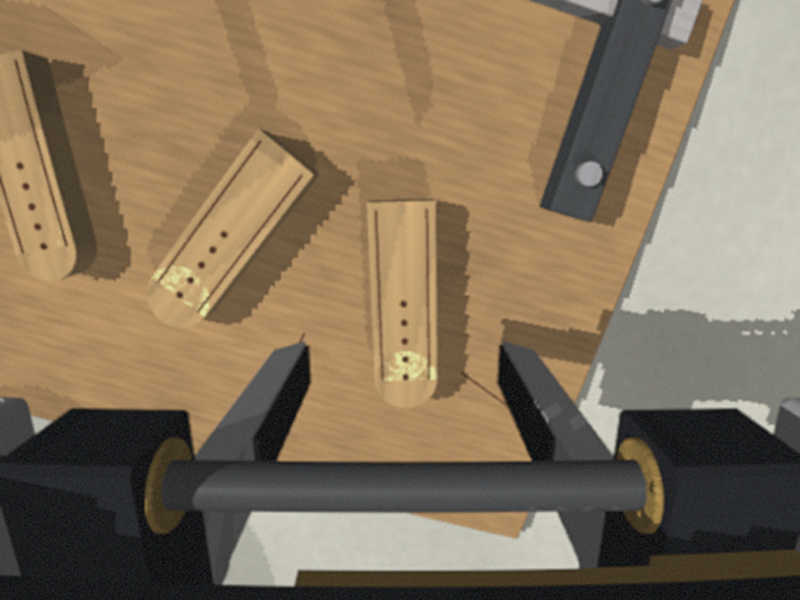

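The picture shows form A with its square end from (367,202) to (435,201) and its tip at (405,407). Form B has its square end from (262,130) to (314,175), and the stop's front-left top corner is at (541,207). I'll descend and grip while computing a refinement.

>>> jog_arm(
  commands=[
    {"dx": 0, "dy": 0, "dz": 0.6, "ax": 0, "ay": 0, "az": 0, "gripper": 0.2},
    {"dx": 0, "dy": 0, "dz": 0.6, "ax": 0, "ay": 0, "az": 0, "gripper": 0.2},
    {"dx": 0, "dy": 0, "dz": 0.6, "ax": 0, "ay": 0, "az": 0, "gripper": 0.2},
    {"dx": 0, "dy": 0, "dz": 0.6, "ax": 0, "ay": 0, "az": 0, "gripper": 0.5},
    {"dx": 0, "dy": 0, "dz": 0, "ax": 0, "ay": 0, "az": 0, "gripper": 0.8},
    {"dx": 0, "dy": 0, "dz": 0, "ax": 0, "ay": 0, "az": 0, "gripper": 0.8},
    {"dx": 0, "dy": 0, "dz": 0, "ax": 0, "ay": 0, "az": 0, "gripper": 0.8},
  ],
)

```text
clock: 3.2
eef_pos: [475.3, -68.9, 22.5]
eef_rot: [3.141, -0.001, 0.198]
wrist_force: [0.3, 0.6, 0.1]
finger_gap: 38.5
finger_force: 0.4
```

```bash
cat > fk.py <<'E'
E
python3 - <<'E'
from h import *
import cell
# wrist camera moves with the tool: camera->tool fixed transform from current calibration
c=cams.camera('wrist');s=manip.read_state();print(s['eef_pos'].round(1),s['finger_gap'],s['finger_force'])
T=np.eye(4);T[:3,:3]=Ro.from_euler('xyz',s['eef_rot']).as_matrix();T[:3,3]=s['eef_pos']
C=np.array(c['world_to_cam'])@T   # tool->cam
T1=np.eye(4);T1[:3,:3]=Ro.from_euler('xyz',[-3.141,.001,.201]).as_matrix();T1[:3,3]=[475.3,-67.2,116.8]
c['world_to_cam']=C@np.linalg.inv(T1)
f=lambda L,z:ray(c,np.array(L)/1.5625-.2,z)
P=f([(541,207),(590,221),(616,0)],34);print('stop',[w2b(p).round(1) for p in P])
d=P[2]-P[0];print('stop yaw',np.arctan2(d[1],d[0]))
for L in ([(367,202),(435,201),(405,407)],[(262,130),(314,175),(167,318)]):
    P=f(L,30)[:,:2];m=(P[0]+P[1])/2;e=P[0]-P[1];print('ctr along axis yaw',np.arctan2(-e[0],e[1]),'butt',m.round(1),'w',np.linalg.norm(e),w2b(m).round(1))
E
```

```text
[475.3 -68.8  22.4] 35.77404355466942 4.981103092432022
stop [array([  18.3, -167.5]), array([  18.8, -195.2]), array([ 122.5, -169.5])]
stop yaw -0.09710807017953056
ctr along axis yaw 0.21584608077705847 butt [532.3 -54.5] w 35.95215492702735 [  0.4 -96.4]
ctr along axis yaw -0.5191191508889337 butt [545.2   7.8] w 34.45167534226123 [  8.4 -33.3]
```

```bash
python3 - <<'E'
from h import *
p=b2w(30,-128);q=b2w(57,-130)
plan([(*p,22,BY,0),(*q,22,BY,3)],maxmm=28)
E
```

```text
4 [{dx: 0.49, dy: 0.22, az: 0.4}, {dx: 0.51, dy: 0.19, az: 0.4}, {dx: 0.52, dy: 0.15, dz: 0.01, az: 0.39}, {dx: 0.52, dy: 0.12, ay: -0.01, az: 0.4}]
3 [{dx: 0.23, dy: 0.02}, {dx: 0.22, dy: 0.02}, {dx: 0.23, dy: 0.01}]
```

>>> jog_arm(
  commands=[
    {"dx": 0.49, "dy": 0.22, "dz": 0, "ax": 0, "ay": 0, "az": 0.4, "gripper": 0.8},
    {"dx": 0.51, "dy": 0.19, "dz": 0, "ax": 0, "ay": 0, "az": 0.4, "gripper": 0.8},
    {"dx": 0.52, "dy": 0.15, "dz": 0, "ax": 0, "ay": 0, "az": 0.4, "gripper": 0.8},
    {"dx": 0.52, "dy": 0.12, "dz": 0, "ax": 0, "ay": 0, "az": 0.4, "gripper": 0.8},
    {"dx": 0.23, "dy": 0.02, "dz": 0, "ax": 0, "ay": 0, "az": 0, "gripper": 0.8},
    {"dx": 0.23, "dy": 0.02, "dz": 0, "ax": 0, "ay": 0, "az": 0, "gripper": 0.8},
    {"dx": 0.23, "dy": 0.02, "dz": 0, "ax": 0, "ay": 0, "az": 0, "gripper": 0.8},
    {"dx": 0, "dy": 0, "dz": 0, "ax": 0, "ay": 0, "az": 0, "gripper": 0.8},
  ],
)

```text
clock: 4.25
eef_pos: [587.1, -92.8, 21.9]
eef_rot: [3.141, -0.002, -0.08]
wrist_force: [2.6, -1.4, 3.2]
finger_gap: 35.9
finger_force: 5.0
```

>>> jog_arm(
  commands=[
    {"dx": 0.05, "dy": 0, "dz": 0, "ax": 0, "ay": 0, "az": 0, "gripper": 0.8},
    {"dx": 0, "dy": 0, "dz": 0, "ax": 0, "ay": 0, "az": 0, "gripper": 0.8},
  ],
)

```text
clock: 4.5
eef_pos: [588.0, -92.8, 21.7]
eef_rot: [3.142, 0.0, -0.08]
wrist_force: [-1.2, -0.7, 4.2]
finger_gap: 36.1
finger_force: 5.0
```

>>> jog_arm(
  commands=[
    {"dx": 0.06, "dy": 0, "dz": 0, "ax": 0, "ay": 0, "az": 0, "gripper": 0.8},
    {"dx": 0, "dy": 0, "dz": 0, "ax": 0, "ay": 0, "az": 0, "gripper": 0.8},
  ],
)

```text
clock: 4.75
eef_pos: [590.1, -93.0, 21.4]
eef_rot: [-3.142, 0.001, -0.08]
wrist_force: [-3.5, -0.5, 4.7]
finger_gap: 36.1
finger_force: 5.0
```

>>> jog_arm(
  commands=[
    {"dx": 0, "dy": 0, "dz": 0, "ax": 0, "ay": 0, "az": 0, "gripper": 0.52},
    {"dx": 0, "dy": 0, "dz": 0, "ax": 0, "ay": 0, "az": 0, "gripper": 0.52},
    {"dx": 0, "dy": 0, "dz": -0.9, "ax": 0, "ay": 0, "az": 0, "gripper": 0.52},
    {"dx": 0, "dy": 0, "dz": -0.9, "ax": 0, "ay": 0, "az": 0, "gripper": 0.3},
    {"dx": 0, "dy": 0, "dz": 0, "ax": 0, "ay": 0, "az": 0, "gripper": 0.3},
  ],
)

```text
clock: 5.38
eef_pos: [591.9, -93.3, 96.1]
eef_rot: [3.141, -0.005, -0.081]
wrist_force: [0.1, -0.4, -0.9]
finger_gap: 61.5
finger_force: 0.0
```

```bash
python3 - <<'E'
from h import *
plan([(493,35,75,-.5,0),(493,35,22,-.5,0)])
E
```

```text
5 [{dx: -0.55, dy: -0.6, dz: 0.1, ay: -0.01, az: 0.48}, {dx: -0.59, dy: -0.55, dz: 0.1, az: 0.48}, {dx: -0.64, dy: -0.5, dz: 0.11, ay: -0.01, az: 0.48}, {dx: -0.67, dy: -0.45, dz: 0.1, az: 0.48}, {dx: -0.71, dy: -0.39, dz: 0.11, ay: -0.01, az: 0.48}]
2 [{dz: 0.66}, {dy: 0.01, dz: 0.66}]
```

>>> jog_arm(
  commands=[
    {"dx": -0.55, "dy": -0.6, "dz": 0.1, "ax": 0, "ay": 0, "az": 0.48, "gripper": 0.25},
    {"dx": -0.59, "dy": -0.55, "dz": 0.1, "ax": 0, "ay": 0, "az": 0.48, "gripper": 0.25},
    {"dx": -0.64, "dy": -0.5, "dz": 0.1, "ax": 0, "ay": 0, "az": 0.48, "gripper": 0.25},
    {"dx": -0.67, "dy": -0.45, "dz": 0.1, "ax": 0, "ay": 0, "az": 0.48, "gripper": 0.25},
    {"dx": -0.71, "dy": -0.39, "dz": 0.1, "ax": 0, "ay": 0, "az": 0.48, "gripper": 0.25},
    {"dx": 0, "dy": 0, "dz": 0, "ax": 0, "ay": 0, "az": 0, "gripper": 0.25},
  ],
)

```text
clock: 6.12
eef_pos: [490.6, 36.5, 72.5]
eef_rot: [3.141, 0.002, -0.498]
wrist_force: [0.2, 0.5, -0.3]
finger_gap: 70.5
finger_force: 0.0
```

```bash
python3 - <<'E'
from h import *
c=snap('wrist','pics/w2.png');s=manip.read_state();print(s['eef_pos'].round(1),s['eef_rot'].round(3))
np.savez('pics/w2.npz',**{k:c[k] for k in c})
plan([(493,35,22,-.5,0)])
E
```

```text
[491.6  35.7  72.9] [ 3.141e+00  1.000e-03 -4.970e-01]
2 [{dx: 0.02, dz: 0.64, az: 0.01}, {dx: 0.02, dz: 0.63}]
```

View pics/w2.png

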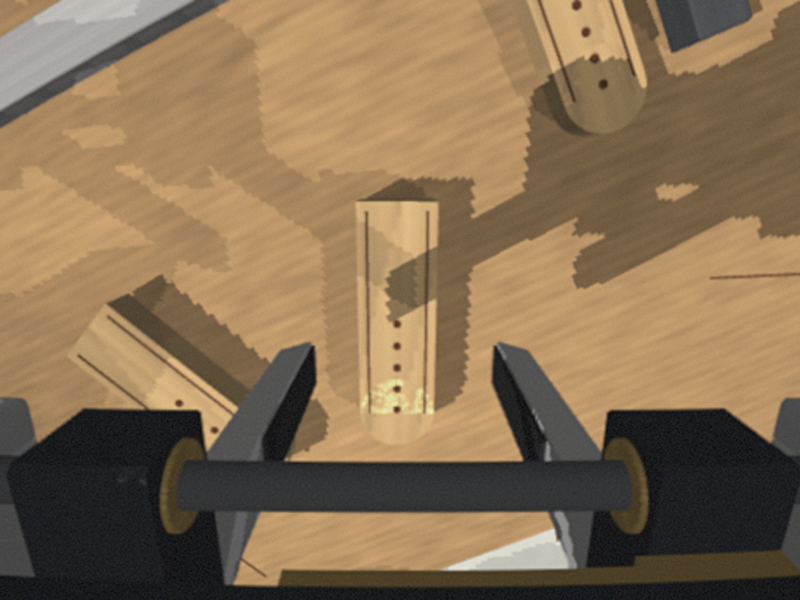

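The picture shows form B centred and aligned between the fingers, with its square end from (357,201) to (439,201) and its tip at (397,443). Form A lies parallel to the stop at (600,130). I'll descend and grip.

>>> jog_arm(
  commands=[
    {"dx": 0.02, "dy": 0, "dz": 0.43, "ax": 0, "ay": 0, "az": 0, "gripper": 0.25},
    {"dx": 0.02, "dy": 0, "dz": 0.43, "ax": 0, "ay": 0, "az": 0, "gripper": 0.25},
    {"dx": 0, "dy": 0, "dz": 0.43, "ax": 0, "ay": 0, "az": 0, "gripper": 0.25},
    {"dx": 0, "dy": 0, "dz": 0, "ax": 0, "ay": 0, "az": 0, "gripper": 0.8},
    {"dx": 0, "dy": 0, "dz": 0, "ax": 0, "ay": 0, "az": 0, "gripper": 0.8},
    {"dx": 0, "dy": 0, "dz": 0, "ax": 0, "ay": 0, "az": 0, "gripper": 0.8},
    {"dx": 0, "dy": 0, "dz": 0, "ax": 0, "ay": 0, "az": 0, "gripper": 0.8},
  ],
)

```text
clock: 7.05
eef_pos: [493.6, 34.7, 22.3]
eef_rot: [-3.141, -0.001, -0.5]
wrist_force: [0.4, 0.6, 1.5]
finger_gap: 36.3
finger_force: 5.0
```

```bash
python3 - <<'E'
from h import *
d=np.load('pics/w2.npz');c={k:d[k] for k in d.files}
P=ray(c,np.array([(357,201),(439,201),(397,443)])/1.5625-.2,30)[:,:2];m=(P[0]+P[1])/2
s=manip.read_state();p=s['eef_pos'][:2];print(s['finger_gap'],s['finger_force'],s['eef_pos'],m,np.linalg.norm(m-p),np.linalg.norm(m-P[2]))
print('formA tip',w2b(ray(c,np.array([(597,133)])/1.5625-.2,30)[0]), 'rule', [w2b(q) for q in ray(c,np.array([(0,118),(205,0)])/1.5625-.2,26)])
y=-130+36+24
plan([(*b2w(30,y),22,BY,0),(*b2w(57,y),22,BY,3)],maxmm=28)
E
```

```text
36.26305858041145 5.00023327767849 [493.5567049   34.65227053  22.25633046] [545.43530738   8.56284457] 58.069333926812405 119.18215900646543
formA tip [   0.42505545 -122.08435464] rule [array([115.44681499, 113.96678216]), array([116.19147305,   6.68642513])]
4 [{dx: 0.58, dy: 0.15, az: -0.6}, {dx: 0.56, dy: 0.21, az: -0.6}, {dx: 0.54, dy: 0.26, az: -0.61}, {dx: 0.51, dy: 0.32, dz: 0.01, az: -0.6}]
3 [{dx: 0.22}, {dx: 0.23}, {dx: 0.22}]
```

>>> jog_arm(
  commands=[
    {"dx": 0.58, "dy": 0.15, "dz": 0, "ax": 0, "ay": 0, "az": -0.6, "gripper": 0.8},
    {"dx": 0.56, "dy": 0.21, "dz": 0, "ax": 0, "ay": 0, "az": -0.6, "gripper": 0.8},
    {"dx": 0.54, "dy": 0.26, "dz": 0, "ax": 0, "ay": 0, "az": -0.61, "gripper": 0.8},
    {"dx": 0.51, "dy": 0.32, "dz": 0, "ax": 0, "ay": 0, "az": -0.6, "gripper": 0.8},
    {"dx": 0.23, "dy": 0, "dz": 0, "ax": 0, "ay": 0, "az": 0, "gripper": 0.8},
    {"dx": 0.23, "dy": 0, "dz": 0, "ax": 0, "ay": 0, "az": 0, "gripper": 0.8},
    {"dx": 0.23, "dy": 0, "dz": 0, "ax": 0, "ay": 0, "az": 0, "gripper": 0.8},
    {"dx": 0.05, "dy": 0, "dz": 0, "ax": 0, "ay": 0, "az": 0, "gripper": 0.8},
    {"dx": 0, "dy": 0, "dz": 0, "ax": 0, "ay": 0, "az": 0, "gripper": 0.8},
  ],
)

```text
clock: 8.18
eef_pos: [593.5, -32.6, 22.0]
eef_rot: [-3.141, -0.001, -0.079]
wrist_force: [0.3, 0.8, 1.9]
finger_gap: 35.7
finger_force: 5.0
```

>>> jog_arm(
  commands=[
    {"dx": 0.06, "dy": 0, "dz": 0, "ax": 0, "ay": 0, "az": 0, "gripper": 0.8},
    {"dx": 0, "dy": 0, "dz": 0, "ax": 0, "ay": 0, "az": 0, "gripper": 0.8},
  ],
)

```text
clock: 8.43
eef_pos: [595.3, -32.9, 21.8]
eef_rot: [-3.141, 0.001, -0.079]
wrist_force: [-4.3, 3.3, 5.0]
finger_gap: 36.0
finger_force: 5.0
```

>>> jog_arm(
  commands=[
    {"dx": 0.06, "dy": 0, "dz": 0, "ax": 0, "ay": 0, "az": 0, "gripper": 0.8},
    {"dx": 0, "dy": 0, "dz": 0, "ax": 0, "ay": 0, "az": 0, "gripper": 0.8},
  ],
)

```text
clock: 8.68
eef_pos: [597.3, -33.1, 21.4]
eef_rot: [-3.141, 0.002, -0.079]
wrist_force: [-4.6, 1.9, 1.9]
finger_gap: 36.0
finger_force: 5.0
```

>>> jog_arm(
  commands=[
    {"dx": 0, "dy": 0, "dz": 0, "ax": 0, "ay": 0, "az": 0, "gripper": 0.52},
    {"dx": 0, "dy": 0, "dz": 0, "ax": 0, "ay": 0, "az": 0, "gripper": 0.52},
    {"dx": 0, "dy": 0, "dz": -0.8, "ax": 0, "ay": 0, "az": 0, "gripper": 0.52},
    {"dx": 0, "dy": 0, "dz": -0.6, "ax": 0, "ay": 0, "az": 0, "gripper": 0.3},
    {"dx": 0, "dy": 0, "dz": 0, "ax": 0, "ay": 0, "az": 0, "gripper": 0.25},
  ],
)

```text
clock: 9.3
eef_pos: [599.0, -33.5, 79.4]
eef_rot: [3.141, -0.004, -0.079]
wrist_force: [0.2, 0.5, 0.1]
finger_gap: 61.3
finger_force: 0.0
```

```bash
python3 - <<'E'
from h import *
d=np.load('pics/w2.npz');c={k:d[k] for k in d.files}
P=ray(c,np.array([(68,355),(112,302)])/1.5625-.2,30)[:,:2];m=(P[0]+P[1])/2;e=P[0]-P[1];a=np.arctan2(-e[0],e[1])
print(np.linalg.norm(e),a,m,m-60*np.array([np.cos(a),np.sin(a)]))
plan([(509,144,75,.278,0),(509,144,22,.278,3)])
E
```

```text
37.905233066443884 0.2878818328582067 [564.04286815 166.81451544] [506.51202295 149.77920357]
6 [{dx: -0.43, dy: -0.71, dz: 0.02, az: -0.34}, {dx: -0.39, dy: -0.73, dz: 0.02, az: -0.34}, {dx: -0.35, dy: -0.75, dz: 0.02, az: -0.34}, {dx: -0.3, dy: -0.77, dz: 0.01, ay: -0.01, az: -0.34}, {dx: -0.25, dy: -0.79, dz: 0.02, az: -0.34}, {dx: -0.21, dy: -0.81, dz: 0.01, ax: 0.01, ay: -0.01, az: -0.35}]
3 [{dz: 0.44}, {dz: 0.44}, {dz: 0.45}]
```

>>> jog_arm(
  commands=[
    {"dx": -0.43, "dy": -0.71, "dz": 0, "ax": 0, "ay": 0, "az": -0.34, "gripper": 0.2},
    {"dx": -0.39, "dy": -0.73, "dz": 0, "ax": 0, "ay": 0, "az": -0.34, "gripper": 0.2},
    {"dx": -0.35, "dy": -0.75, "dz": 0, "ax": 0, "ay": 0, "az": -0.34, "gripper": 0.2},
    {"dx": -0.3, "dy": -0.77, "dz": 0, "ax": 0, "ay": 0, "az": -0.34, "gripper": 0.2},
    {"dx": -0.25, "dy": -0.79, "dz": 0, "ax": 0, "ay": 0, "az": -0.34, "gripper": 0.2},
    {"dx": -0.21, "dy": -0.85, "dz": 0, "ax": 0, "ay": 0, "az": -0.35, "gripper": 0.2},
    {"dx": 0, "dy": 0, "dz": 0, "ax": 0, "ay": 0, "az": 0, "gripper": 0.2},
  ],
)

```text
clock: 10.18
eef_pos: [506.4, 147.1, 76.8]
eef_rot: [-3.141, 0.001, 0.282]
wrist_force: [0.2, -0.5, -0.1]
finger_gap: 75.0
finger_force: 0.0
```

```bash
python3 - <<'E'
from h import *
c=snap('wrist','pics/w3.png');s=manip.read_state();print(s['eef_pos'].round(1),s['eef_rot'].round(3))
np.savez('pics/w3.npz',**{k:c[k] for k in c})
E
```

```text
[507.  146.1  77. ] [3.142e+00 1.000e-03 2.800e-01]
```

View pics/w3.png

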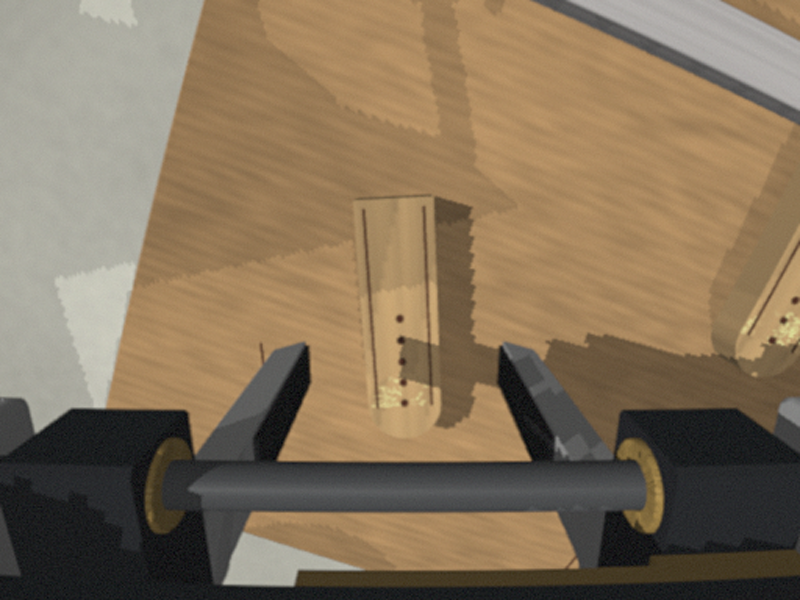

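The picture shows form C centred between the fingers, with its square end from (353,199) to (434,196) and its tip at (405,437). It leans about 0.04 rad, so I'll trim the yaw and grip.

>>> jog_arm(
  commands=[
    {"dx": 0, "dy": 0, "dz": 0.45, "ax": 0, "ay": 0, "az": -0.2, "gripper": 0.2},
    {"dx": 0, "dy": 0, "dz": 0.45, "ax": 0, "ay": 0, "az": 0, "gripper": 0.2},
    {"dx": 0, "dy": 0, "dz": 0.47, "ax": 0, "ay": 0, "az": 0, "gripper": 0.2},
    {"dx": 0, "dy": 0, "dz": 0, "ax": 0, "ay": 0, "az": 0, "gripper": 0.8},
    {"dx": 0, "dy": 0, "dz": 0, "ax": 0, "ay": 0, "az": 0, "gripper": 0.8},
    {"dx": 0, "dy": 0, "dz": 0, "ax": 0, "ay": 0, "az": 0, "gripper": 0.8},
    {"dx": 0, "dy": 0, "dz": 0, "ax": 0, "ay": 0, "az": 0, "gripper": 0.8},
    {"dx": 0, "dy": 0, "dz": 0, "ax": 0, "ay": 0, "az": 0, "gripper": 0.8},
  ],
)

```text
clock: 11.22
eef_pos: [507.7, 145.8, 23.5]
eef_rot: [3.142, -0.001, 0.314]
wrist_force: [-0.6, 0.3, 3.1]
finger_gap: 35.9
finger_force: 5.0
```

```bash
python3 - <<'E'
from h import *
d=np.load('pics/w3.npz');c={k:d[k] for k in d.files}
P=ray(c,np.array([(353,199),(434,196),(405,437)])/1.5625-.2,30)[:,:2];m=(P[0]+P[1])/2
s=manip.read_state();p=s['eef_pos'][:2];print(s['finger_gap'],s['finger_force'],s['eef_pos'],m,np.linalg.norm(m-p))
y=-8
plan([(*b2w(30,y),22,BY,0),(*b2w(55,y),22,BY,3)],maxmm=28)
E
```

```text
35.87329766995164 4.986247345805168 [507.73049498 145.84049379  23.47625796] [565.13308824 168.63287922] 61.76204778209866
5 [{dx: 0.11, dy: 0.64, dz: 0.01, az: 0.45}, {dx: 0.16, dy: 0.63, dz: 0.01, az: 0.45}, {dx: 0.21, dy: 0.61, dz: 0.01, az: 0.45}, {dx: 0.26, dy: 0.59, az: 0.45}, {dx: 0.31, dy: 0.58, dz: 0.01, az: 0.45}]
3 [{dx: 0.21}, {dx: 0.21}, {dx: 0.21}]
```

>>> jog_arm(
  commands=[
    {"dx": 0.11, "dy": 0.64, "dz": 0.02, "ax": 0, "ay": 0, "az": 0.45, "gripper": 0.8},
    {"dx": 0.16, "dy": 0.63, "dz": 0.01, "ax": 0, "ay": 0, "az": 0.45, "gripper": 0.8},
    {"dx": 0.21, "dy": 0.61, "dz": 0, "ax": 0, "ay": 0, "az": 0.45, "gripper": 0.8},
    {"dx": 0.26, "dy": 0.59, "dz": 0, "ax": 0, "ay": 0, "az": 0.45, "gripper": 0.8},
    {"dx": 0.31, "dy": 0.58, "dz": 0, "ax": 0, "ay": 0, "az": 0.45, "gripper": 0.8},
    {"dx": 0.21, "dy": 0, "dz": 0, "ax": 0, "ay": 0, "az": 0, "gripper": 0.8},
    {"dx": 0.21, "dy": 0, "dz": 0, "ax": 0, "ay": 0, "az": 0, "gripper": 0.8},
    {"dx": 0.21, "dy": 0, "dz": 0, "ax": 0, "ay": 0, "az": 0, "gripper": 0.8},
    {"dx": 0, "dy": 0, "dz": 0, "ax": 0, "ay": 0, "az": 0, "gripper": 0.8},
  ],
)

```text
clock: 12.35
eef_pos: [594.3, 28.9, 22.4]
eef_rot: [-3.142, -0.002, -0.079]
wrist_force: [3.0, -1.5, 3.9]
finger_gap: 36.0
finger_force: 5.0
```

>>> jog_arm(
  commands=[
    {"dx": 0.06, "dy": 0, "dz": 0, "ax": 0, "ay": 0, "az": 0, "gripper": 0.8},
    {"dx": 0, "dy": 0, "dz": 0, "ax": 0, "ay": 0, "az": 0, "gripper": 0.8},
  ],
)

```text
clock: 12.6
eef_pos: [595.7, 28.9, 22.1]
eef_rot: [3.142, 0.0, -0.079]
wrist_force: [-0.8, 0.1, 4.9]
finger_gap: 36.1
finger_force: 5.0
```

>>> jog_arm(
  commands=[
    {"dx": 0.06, "dy": 0, "dz": 0, "ax": 0, "ay": 0, "az": 0, "gripper": 0.8},
    {"dx": 0, "dy": 0, "dz": 0, "ax": 0, "ay": 0, "az": 0, "gripper": 0.8},
  ],
)

```text
clock: 12.85
eef_pos: [597.5, 28.8, 21.6]
eef_rot: [3.142, 0.002, -0.079]
wrist_force: [-5.0, 0.3, 4.1]
finger_gap: 36.2
finger_force: 5.0
```

>>> jog_arm(
  commands=[
    {"dx": 0, "dy": 0, "dz": 0, "ax": 0, "ay": 0, "az": 0, "gripper": 0.52},
    {"dx": 0, "dy": 0, "dz": 0, "ax": 0, "ay": 0, "az": 0, "gripper": 0.52},
    {"dx": 0, "dy": 0, "dz": -0.8, "ax": 0, "ay": 0, "az": 0, "gripper": 0.52},
    {"dx": 0, "dy": -0.5, "dz": -0.6, "ax": 0, "ay": 0, "az": 0, "gripper": 0.45},
    {"dx": 0, "dy": -0.5, "dz": 0, "ax": 0, "ay": 0, "az": 0, "gripper": 0.45},
  ],
)

```text
clock: 13.48
eef_pos: [602.4, 69.2, 79.4]
eef_rot: [-3.141, -0.003, -0.08]
wrist_force: [-0.7, -0.8, 0.0]
finger_gap: 51.5
finger_force: 0.0
```

```bash
python3 - <<'E'
from h import *
plan([(*b2w(62,36),70,BY+np.pi/2,10),(*b2w(62,36),22,BY+np.pi/2,3)])
E
```

```text
10 [{dy: -0.01, dz: 0.02, az: -0.9}, {dx: 0.01, dy: -0.01, dz: 0.02, az: -0.9}, {dx: 0.01, dy: -0.01, dz: 0.02, az: -0.9}, {dx: 0.01, dy: -0.01, dz: 0.03, az: -0.9}, {dx: 0.01, dz: 0.02, az: -0.9}, {dx: 0.01, dz: 0.03, az: -0.9}, {dx: 0.01, dz: 0.02, az: -0.9}, {dx: 0.01, dy: -0.01, dz: 0.03, ax: 0.01, az: -0.9}, {dz: 0.02, az: -0.9}, {dx: 0.01, dz: 0.03, ax: 0.01, ay: -0.01, az: -0.91}]
3 [{dz: 0.4}, {dz: 0.4}, {dz: 0.4}]
```

>>> jog_arm(
  commands=[
    {"dx": 0, "dy": 0, "dz": 0, "ax": 0, "ay": 0, "az": -0.9, "gripper": 0.45},
    {"dx": 0, "dy": 0, "dz": 0, "ax": 0, "ay": 0, "az": -0.9, "gripper": 0.45},
    {"dx": 0, "dy": 0, "dz": 0, "ax": 0, "ay": 0, "az": -0.9, "gripper": 0.45},
    {"dx": 0, "dy": 0, "dz": 0, "ax": 0, "ay": 0, "az": -0.9, "gripper": 0.45},
    {"dx": 0, "dy": 0, "dz": 0, "ax": 0, "ay": 0, "az": -0.9, "gripper": 0.45},
    {"dx": 0, "dy": 0, "dz": 0, "ax": 0, "ay": 0, "az": -0.9, "gripper": 0.45},
    {"dx": 0, "dy": 0, "dz": 0, "ax": 0, "ay": 0, "az": -0.9, "gripper": 0.45},
    {"dx": 0, "dy": 0, "dz": 0, "ax": 0, "ay": 0, "az": -0.9, "gripper": 0.45},
    {"dx": 0, "dy": 0, "dz": 0, "ax": 0, "ay": 0, "az": -0.9, "gripper": 0.45},
    {"dx": 0, "dy": 0, "dz": 0, "ax": 0, "ay": 0, "az": -0.9, "gripper": 0.45},
  ],
)

```text
clock: 14.72
eef_pos: [600.9, 69.1, 76.3]
eef_rot: [-3.14, 0.0, 1.497]
wrist_force: [0.9, -0.4, -1.0]
finger_gap: 51.6
finger_force: 0.0
```

```bash
python3 - <<'E'
from h import *
print(manip.read_state()['eef_pos'],manip.read_state()['eef_rot'],w2b(manip.read_state()['eef_pos']))
plan([(*b2w(62,38),22,BY+np.pi/2,4),(*b2w(62,-60),22,BY+np.pi/2,6)])
c=snap('wrist','pics/w4.png')
np.savez('pics/w4.npz',**{k:c[k] for k in c})
E
```

```text
[600.94467407  69.10365199  76.28759329] [-3.13990986e+00  2.20132133e-04  1.49739538e+00] [59.16728821 32.21735305]
4 [{dx: 0.04, dy: 0.02, dz: 0.34, az: 0.01}, {dx: 0.03, dy: 0.02, dz: 0.34, az: 0.01}, {dx: 0.04, dy: 0.02, dz: 0.34}, {dx: 0.03, dy: 0.01, dz: 0.34, ax: -0.01, az: 0.01}]
6 [{dx: -0.41}, {dx: -0.41}, {dx: -0.41}, {dx: -0.41}, {dx: -0.4}, {dx: -0.41}]
```

View pics/w4.png

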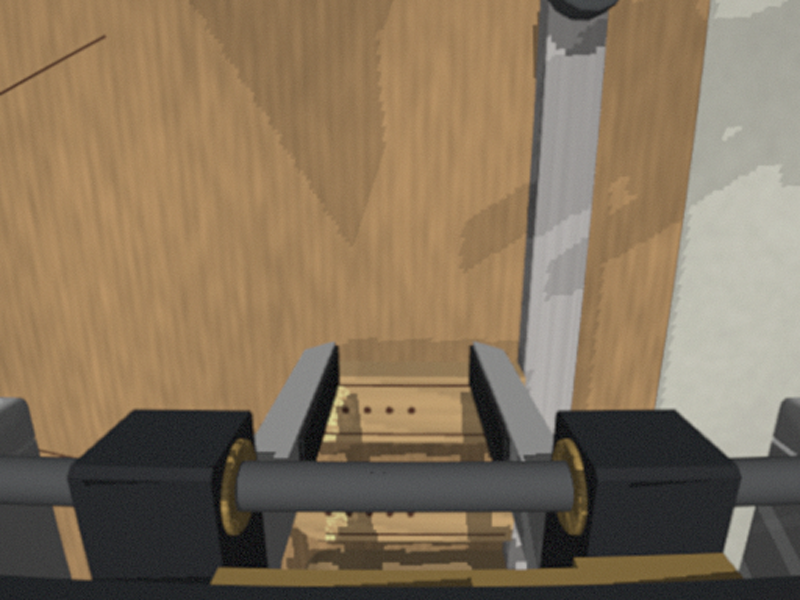

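The picture shows the rule's near top edge running from (545,30) to (525,340). Form C's left side is at row 377, and the rows of holes of the forms are parallel behind it. I'll check the yaw against the rule.

```bash
python3 - <<'E'
from h import *
d=np.load('pics/w4.npz');c={k:d[k] for k in d.files}
for n,L,z in [('rule near top',[(545,30),(525,340)],26),('rule far top',[(605,20),(575,395)],26),('C side',[(345,376),(468,376)],30)]:
    P=ray(c,np.array(L)/1.5625-.2,z); print(n,[w2b(p).round(1) for p in P])
E
```

```text
rule near top [array([117.5, 165.5]), array([117.8,  26.9])]
rule far top [array([142.9, 170.1]), array([145.6,  -2.6])]
C side [array([29.7,  9.2]), array([90. ,  9.5])]
```

>>> jog_arm(
  commands=[
    {"dx": 0.04, "dy": 0.02, "dz": 0.34, "ax": 0, "ay": 0, "az": 0, "gripper": 0.45},
    {"dx": 0.04, "dy": 0.02, "dz": 0.34, "ax": 0, "ay": 0, "az": 0, "gripper": 0.45},
    {"dx": 0.04, "dy": 0.02, "dz": 0.34, "ax": 0, "ay": 0, "az": 0, "gripper": 0.45},
    {"dx": 0.04, "dy": 0.02, "dz": 0.34, "ax": 0, "ay": 0, "az": 0, "gripper": 0.45},
    {"dx": 0, "dy": 0, "dz": 0, "ax": 0, "ay": 0, "az": 0, "gripper": 0.45},
  ],
)

```text
clock: 15.4
eef_pos: [604.5, 74.7, 22.0]
eef_rot: [-3.139, 0.0, 1.491]
wrist_force: [-0.7, 0.2, 0.0]
finger_gap: 51.8
finger_force: 0.0
```

>>> jog_arm(
  commands=[
    {"dx": -0.4, "dy": 0, "dz": 0, "ax": 0, "ay": 0, "az": 0, "gripper": 0.45},
    {"dx": -0.2, "dy": 0, "dz": 0, "ax": 0, "ay": 0, "az": 0, "gripper": 0.45},
    {"dx": -0.2, "dy": 0, "dz": 0, "ax": 0, "ay": 0, "az": 0, "gripper": 0.45},
    {"dx": -0.2, "dy": 0, "dz": 0, "ax": 0, "ay": 0, "az": 0, "gripper": 0.45},
    {"dx": -0.2, "dy": 0, "dz": 0, "ax": 0, "ay": 0, "az": 0, "gripper": 0.45},
    {"dx": -0.2, "dy": 0, "dz": 0, "ax": 0, "ay": 0, "az": 0, "gripper": 0.45},
    {"dx": -0.2, "dy": 0, "dz": 0, "ax": 0, "ay": 0, "az": 0, "gripper": 0.45},
    {"dx": -0.2, "dy": 0, "dz": 0, "ax": 0, "ay": 0, "az": 0, "gripper": 0.45},
  ],
)

```text
clock: 16.4
eef_pos: [599.4, 2.4, 23.5]
eef_rot: [3.142, -0.0, 1.492]
wrist_force: [0.6, 1.9, 1.0]
finger_gap: 51.7
finger_force: 0.9
```

>>> jog_arm(
  commands=[
    {"dx": -0.1, "dy": 0, "dz": 0, "ax": 0, "ay": 0, "az": 0, "gripper": 0.45},
    {"dx": -0.1, "dy": 0, "dz": 0, "ax": 0, "ay": 0, "az": 0, "gripper": 0.45},
    {"dx": -0.1, "dy": 0, "dz": 0, "ax": 0, "ay": 0, "az": 0, "gripper": 0.45},
    {"dx": 0, "dy": 0, "dz": 0, "ax": 0, "ay": 0, "az": 0, "gripper": 0.45},
  ],
)

```text
clock: 16.9
eef_pos: [598.4, -9.4, 23.4]
eef_rot: [-3.141, 0.0, 1.492]
wrist_force: [-0.3, 0.3, 1.1]
finger_gap: 51.6
finger_force: 0.0
```

```bash
python3 - <<'E'
from h import *
print(w2b(manip.read_state()['eef_pos']))
E
```

```text
[ 62.81017974 -46.22733163]
```

>>> jog_arm(
  commands=[
    {"dx": -0.1, "dy": 0, "dz": 0, "ax": 0, "ay": 0, "az": 0, "gripper": 0.45},
    {"dx": -0.05, "dy": 0, "dz": 0, "ax": 0, "ay": 0, "az": 0, "gripper": 0.45},
    {"dx": 0, "dy": 0, "dz": 0, "ax": 0, "ay": 0, "az": 0, "gripper": 0.45},
  ],
)

```text
clock: 17.27
eef_pos: [598.0, -15.3, 23.4]
eef_rot: [-3.141, 0.0, 1.492]
wrist_force: [-0.4, -0.6, 0.5]
finger_gap: 51.6
finger_force: 0.0
```

>>> jog_arm(
  commands=[
    {"dx": -0.05, "dy": 0, "dz": 0, "ax": 0, "ay": 0, "az": 0, "gripper": 0.45},
    {"dx": 0, "dy": 0, "dz": 0, "ax": 0, "ay": 0, "az": 0, "gripper": 0.45},
  ],
)

```text
clock: 17.52
eef_pos: [597.9, -17.2, 23.4]
eef_rot: [-3.142, 0.0, 1.492]
wrist_force: [0.3, 0.4, 1.0]
finger_gap: 51.6
finger_force: 0.0
```

>>> jog_arm(
  commands=[
    {"dx": -0.04, "dy": 0, "dz": 0, "ax": 0, "ay": 0, "az": 0, "gripper": 0.45},
    {"dx": 0, "dy": 0, "dz": 0, "ax": 0, "ay": 0, "az": 0, "gripper": 0.45},
  ],
)

```text
clock: 17.77
eef_pos: [597.8, -17.4, 23.5]
eef_rot: [3.142, -0.002, 1.492]
wrist_force: [0.3, 9.3, 0.8]
finger_gap: 52.0
finger_force: 4.7
```

>>> jog_arm(
  commands=[
    {"dx": 0.3, "dy": 0, "dz": 0, "ax": 0, "ay": 0, "az": 0, "gripper": 0.45},
    {"dx": 0.2, "dy": 0, "dz": -0.8, "ax": 0, "ay": 0, "az": 0, "gripper": 0.45},
    {"dx": 0, "dy": 0, "dz": -0.8, "ax": 0, "ay": 0, "az": 0, "gripper": 0.45},
    {"dx": 0, "dy": 0, "dz": 0, "ax": 0, "ay": 0, "az": 0, "gripper": 0.45},
  ],
)

```text
clock: 18.27
eef_pos: [600.5, 1.7, 89.9]
eef_rot: [3.137, 0.0, 1.492]
wrist_force: [0.7, -0.3, 0.8]
finger_gap: 51.9
finger_force: 0.0
```

```bash
python3 - <<'E'
from h import *
plan([(*b2w(-45,-117),85,BY,10)])
E
```

```text
10 [{dx: -0.2, dy: -0.27, dz: 0.01, az: 0.9}, {dx: -0.25, dy: -0.24, dz: 0.01, az: 0.9}, {dx: -0.28, dy: -0.2, dz: 0.01, az: 0.9}, {dx: -0.31, dy: -0.15, dz: 0.01, az: 0.9}, {dx: -0.32, dy: -0.1, dz: 0.01, az: 0.9}, {dx: -0.34, dy: -0.05, dz: 0.01, az: 0.9}, {dx: -0.34, dy: 0.01, dz: 0.01, ay: -0.01, az: 0.9}, {dx: -0.33, dy: 0.06, dz: 0.01, az: 0.9}, {dx: -0.32, dy: 0.11, dz: 0.02, ay: -0.01, az: 0.9}, {dx: -0.31, dy: 0.16, dz: 0.01, ax: 0.01, ay: -0.01, az: 0.9}]
```

>>> jog_arm(
  commands=[
    {"dx": -0.2, "dy": -0.27, "dz": 0, "ax": 0, "ay": 0, "az": 0.9, "gripper": 1},
    {"dx": -0.25, "dy": -0.24, "dz": 0, "ax": 0, "ay": 0, "az": 0.9, "gripper": 1},
    {"dx": -0.28, "dy": -0.2, "dz": 0, "ax": 0, "ay": 0, "az": 0.9, "gripper": 1},
    {"dx": -0.31, "dy": -0.15, "dz": 0, "ax": 0, "ay": 0, "az": 0.9, "gripper": 1},
    {"dx": -0.32, "dy": -0.1, "dz": 0, "ax": 0, "ay": 0, "az": 0.9, "gripper": 1},
    {"dx": -0.34, "dy": -0.05, "dz": 0, "ax": 0, "ay": 0, "az": 0.9, "gripper": 1},
    {"dx": -0.34, "dy": 0.01, "dz": 0, "ax": 0, "ay": 0, "az": 0.9, "gripper": 1},
    {"dx": -0.33, "dy": 0.06, "dz": 0, "ax": 0, "ay": 0, "az": 0.9, "gripper": 1},
    {"dx": -0.32, "dy": 0.11, "dz": 0, "ax": 0, "ay": 0, "az": 0.9, "gripper": 1},
    {"dx": -0.31, "dy": 0.16, "dz": 0.1, "ax": 0, "ay": 0, "az": 0.9, "gripper": 1},
  ],
)

```text
clock: 19.52
eef_pos: [483.4, -71.8, 82.7]
eef_rot: [3.141, 0.001, -0.084]
wrist_force: [0.5, -1.0, 0.7]
finger_gap: 0.4
finger_force: 0.0
```

```bash
python3 - <<'E'
from h import *
c=snap('wrist','pics/w5.png');np.savez('pics/w5.npz',**{k:c[k] for k in c})
print(manip.read_state()['eef_pos'],w2b(manip.read_state()['eef_pos']))
plan([(*b2w(-45,-81),22,BY,3),(*b2w(-22,-81),22,BY,2)])
E
```

```text
[482.02504837 -72.25251207  81.97051381] [ -48.33861177 -118.00223277]
3 [{dx: 0.02, dy: -0.31, dz: 0.5, az: -0.03}, {dx: 0.03, dy: -0.31, dz: 0.5, ay: 0.01, az: -0.02}, {dx: 0.03, dy: -0.31, dz: 0.5, az: -0.03}]
2 [{dx: 0.29}, {dx: 0.28}]
```

View pics/w5.png

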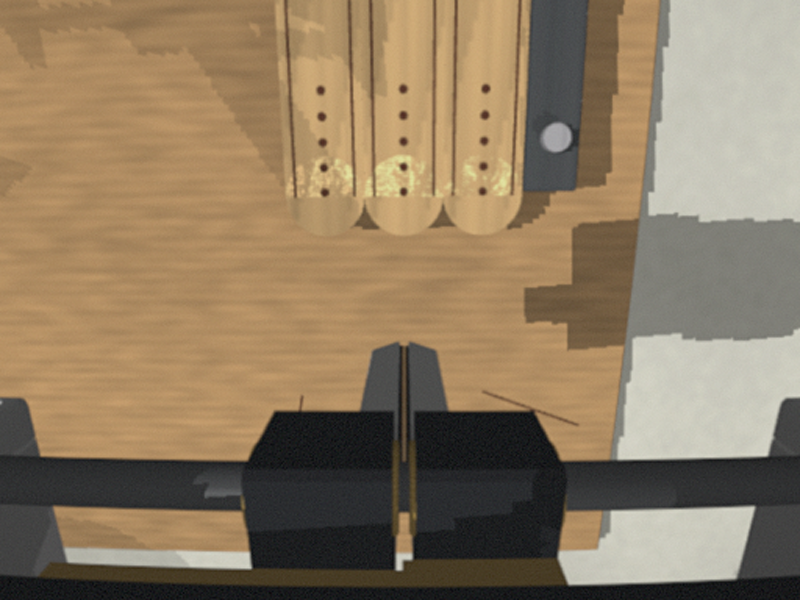

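The picture shows a closed row against the stop, with all three tips level at row 235 (columns 325, 403 and 482). I'll press each tip gently against the rule.

>>> jog_arm(
  commands=[
    {"dx": 0.02, "dy": -0.31, "dz": 0.5, "ax": 0, "ay": 0, "az": -0.03, "gripper": 1},
    {"dx": 0.03, "dy": -0.31, "dz": 0.5, "ax": 0, "ay": 0, "az": -0.02, "gripper": 1},
    {"dx": 0.03, "dy": -0.31, "dz": 0.5, "ax": 0, "ay": 0, "az": -0.03, "gripper": 1},
    {"dx": 0.3, "dy": 0, "dz": 0, "ax": 0, "ay": 0, "az": 0, "gripper": 1},
    {"dx": 0.28, "dy": 0, "dz": 0, "ax": 0, "ay": 0, "az": 0, "gripper": 1},
    {"dx": 0.1, "dy": 0, "dz": 0, "ax": 0, "ay": 0, "az": 0, "gripper": 1},
    {"dx": 0.05, "dy": 0, "dz": 0, "ax": 0, "ay": 0, "az": 0, "gripper": 1},
    {"dx": 0, "dy": 0, "dz": 0, "ax": 0, "ay": 0, "az": 0, "gripper": 1},
  ],
)

```text
clock: 20.58
eef_pos: [519.1, -36.9, 23.6]
eef_rot: [3.142, -0.0, -0.065]
wrist_force: [-0.3, -0.7, -0.4]
finger_gap: 1.1
finger_force: 0.0
```

>>> jog_arm(
  commands=[
    {"dx": 0.05, "dy": 0, "dz": 0, "ax": 0, "ay": 0, "az": 0, "gripper": 1},
    {"dx": 0, "dy": 0, "dz": 0, "ax": 0, "ay": 0, "az": 0, "gripper": 1},
  ],
)

```text
clock: 20.82
eef_pos: [521.2, -37.0, 23.5]
eef_rot: [-3.142, -0.0, -0.065]
wrist_force: [-0.3, -0.1, 0.3]
finger_gap: 0.7
finger_force: 0.0
```

>>> jog_arm(
  commands=[
    {"dx": 0.05, "dy": 0, "dz": 0, "ax": 0, "ay": 0, "az": 0, "gripper": 1},
    {"dx": 0, "dy": 0, "dz": 0, "ax": 0, "ay": 0, "az": 0, "gripper": 1},
  ],
)

```text
clock: 21.08
eef_pos: [522.8, -37.0, 23.3]
eef_rot: [-3.142, 0.001, -0.065]
wrist_force: [-3.3, -0.2, 3.3]
finger_gap: 0.7
finger_force: 1.8
```

>>> jog_arm(
  commands=[
    {"dx": 0.04, "dy": 0, "dz": 0, "ax": 0, "ay": 0, "az": 0, "gripper": 1},
    {"dx": 0, "dy": 0, "dz": 0, "ax": 0, "ay": 0, "az": 0, "gripper": 1},
  ],
)

```text
clock: 21.32
eef_pos: [523.1, -37.0, 23.3]
eef_rot: [-3.142, 0.004, -0.065]
wrist_force: [-14.3, 0.5, 10.7]
finger_gap: 0.4
finger_force: 7.1
```

>>> jog_arm(
  commands=[
    {"dx": -0.4, "dy": 0, "dz": 0, "ax": 0, "ay": 0, "az": 0, "gripper": 1},
    {"dx": 0, "dy": 0.9, "dz": 0, "ax": 0, "ay": 0, "az": 0.07, "gripper": 1},
    {"dx": 0, "dy": 0, "dz": 0, "ax": 0, "ay": 0, "az": 0, "gripper": 1},
    {"dx": 0.3, "dy": 0, "dz": 0, "ax": 0, "ay": 0, "az": 0, "gripper": 1},
    {"dx": 0.05, "dy": 0, "dz": 0, "ax": 0, "ay": 0, "az": 0, "gripper": 1},
    {"dx": 0, "dy": 0, "dz": 0, "ax": 0, "ay": 0, "az": 0, "gripper": 1},
  ],
)

```text
clock: 22.08
eef_pos: [520.1, -72.5, 23.2]
eef_rot: [3.141, 0.002, -0.076]
wrist_force: [-6.6, -1.2, 3.4]
finger_gap: 0.3
finger_force: 3.5
```

>>> jog_arm(
  commands=[
    {"dx": 0.04, "dy": 0, "dz": 0, "ax": 0, "ay": 0, "az": 0, "gripper": 1},
    {"dx": 0, "dy": 0, "dz": 0, "ax": 0, "ay": 0, "az": 0, "gripper": 1},
  ],
)

```text
clock: 22.32
eef_pos: [520.4, -72.5, 23.1]
eef_rot: [-3.142, 0.006, -0.076]
wrist_force: [-17.7, -1.7, 11.8]
finger_gap: 0.5
finger_force: 8.7
```

>>> jog_arm(
  commands=[
    {"dx": -0.4, "dy": 0, "dz": 0, "ax": 0, "ay": 0, "az": 0, "gripper": 1},
    {"dx": 0, "dy": 0.9, "dz": 0, "ax": 0, "ay": 0, "az": 0, "gripper": 1},
    {"dx": 0, "dy": 0, "dz": 0, "ax": 0, "ay": 0, "az": 0, "gripper": 1},
    {"dx": 0.3, "dy": 0, "dz": 0, "ax": 0, "ay": 0, "az": 0, "gripper": 1},
    {"dx": 0.05, "dy": 0, "dz": 0, "ax": 0, "ay": 0, "az": 0, "gripper": 1},
    {"dx": 0, "dy": 0, "dz": 0, "ax": 0, "ay": 0, "az": 0, "gripper": 1},
  ],
)

```text
clock: 23.08
eef_pos: [517.3, -108.1, 23.2]
eef_rot: [-3.141, 0.002, -0.076]
wrist_force: [-6.1, -0.2, 3.5]
finger_gap: 0.4
finger_force: 2.8
```

>>> jog_arm(
  commands=[
    {"dx": 0.03, "dy": 0, "dz": 0, "ax": 0, "ay": 0, "az": 0, "gripper": 1},
    {"dx": 0, "dy": 0, "dz": 0, "ax": 0, "ay": 0, "az": 0, "gripper": 1},
  ],
)

```text
clock: 23.32
eef_pos: [517.4, -108.1, 23.1]
eef_rot: [-3.141, 0.004, -0.076]
wrist_force: [-12.4, -0.5, 8.1]
finger_gap: 1.0
finger_force: 6.6
```

>>> jog_arm(
  commands=[
    {"dx": -0.6, "dy": 0, "dz": 0, "ax": 0, "ay": 0, "az": 0, "gripper": 1},
    {"dx": 0, "dy": -0.5, "dz": -0.9, "ax": 0, "ay": 0, "az": 0, "gripper": 1},
    {"dx": 0, "dy": -0.5, "dz": -0.9, "ax": 0, "ay": 0, "az": 0, "gripper": 1},
    {"dx": 0, "dy": 0, "dz": -0.9, "ax": 0, "ay": 0, "az": 0, "gripper": 1},
    {"dx": 0, "dy": 0, "dz": -0.9, "ax": 0, "ay": 0, "az": 0, "gripper": 1},
    {"dx": 0, "dy": 0, "dz": 0, "ax": 0, "ay": 0, "az": 0, "gripper": 1},
  ],
)

```text
clock: 24.08
eef_pos: [499.2, -66.7, 170.0]
eef_rot: [3.141, -0.005, -0.076]
wrist_force: [-0.2, 0.0, -0.0]
finger_gap: 0.6
finger_force: 0.0
```

```bash
python3 - <<'E'
from h import *
c=snap('wrist','pics/w6.png')
E
```

```text
(no output)
```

View pics/w6.png

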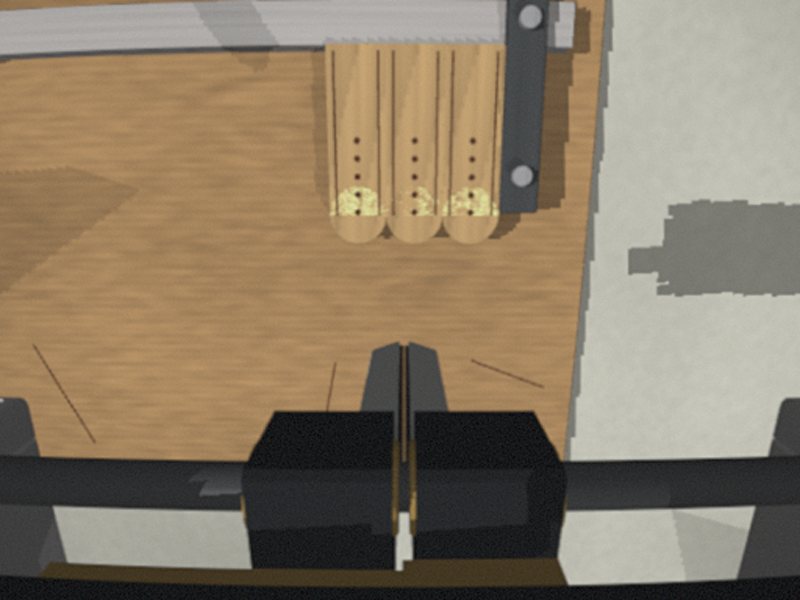

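The picture shows all three square ends on the rule (row 45, columns 327–505), the sides touching and the tips level at row 242. I'll use the last view on an enlarged crop to check the seams.

```bash
python3 - <<'E'
import cv2
i=cv2.imread('pics/w6.png')[20:260,300:570]
cv2.imwrite('pics/c6.png',cv2.convertScaleAbs(cv2.resize(i,None,fx=2.45,fy=2.45,interpolation=cv2.INTER_CUBIC),alpha=1.2))
E
```

```text
(no output)
```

View pics/c6.png

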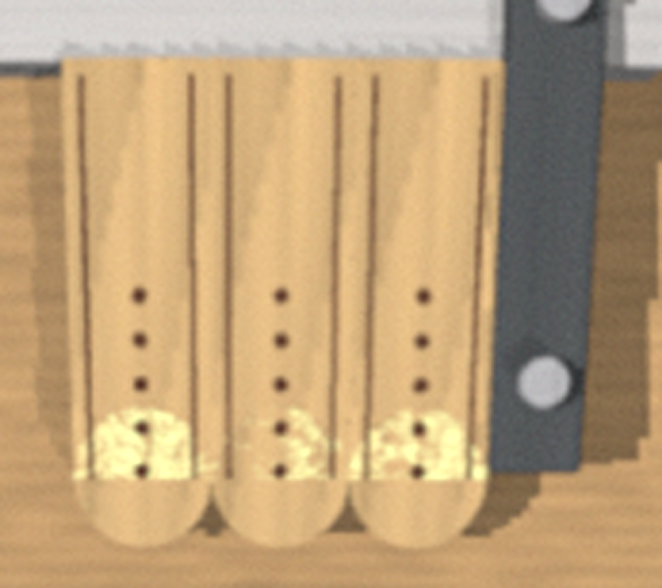

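The crop shows no visible gaps at the rule (row 58), the seams (columns 210 and 350) or the stop (columns 490–503), so I'm handing in.

```bash
python3 -c "
from h import *
print(job.sign_off())"
```

```text
the job is handed in; nothing more can be done
None
```

The three forms are in one closed row, square ends against the rule, tips towards the robot and the first form hard against the stop, with no gaps visible in the last picture; the job was handed in at about 24 s.

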